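Make up two changeover kits for the bakery's depositor

ROBOT

A 6-joint arm with a two-finger parallel gripper is mounted at the origin on the work surface. World frame = base frame: x ahead of the robot, y to its left, z up, the work surface at z = 0. Lengths are in m, angles in rad, forces in N, time in s.
With the tool pointing down it reaches from about 0.35 to 0.775 m from the base axis. Payload 5.5 kg.
Tool frame: the origin (TCP) lies midway between the tips of the shut fingers; the grasp point (between the pads) lies grip_point_offset behind it (grip_point_offset is the distance from the TCP to the grasp point, in m); z points along the fingers, y is the direction in which the jaws open and shut (so a half turn about z gives the same grasp; the last joint's range is limited). The gripper opens to 85 mm and grips with 20 to 120 N. Pads are 22 mm wide; open, the fingers measure 114 mm over their backs; the gripper's body (76 mm by 85 mm) begins 54 mm behind the grasp point. The pads swing forward as they close: fully open they stand 13 mm farther back than shut.
Start: joints at [-0.14, 0.313, 0.046, 1.304, 0, 1.431], TCP at [0.575, -0, 0.231] pointing down, gripper open.
Joint ranges: [-2.76, 2.76], [-0.86, 1.69], [-1.03, 1.26], [-2.2, 2.34], [-1.47, 1.5], [-3.14, 3.14]. Speed limits (rad/s): [2.57, 2.57, 3.14, 3.14, 3.14, 3.14].

INTERFACE

Orientations are given as a unit quaternion [w, x, y, z].
In Python, from workcell import * gives the robot as it stands.
- The arm moves only by the tool send_rows, never from a script. Its argument "series" is one flat list of numbers, 7 for each row, row after row: the shift along the tool's x, y, z in cm, then the turn, a rotation vector about the tool's x, y, z in degrees, then the opening, from 0 (shut) to 1 (fully open). A call has 1 to 10 rows; each row is the pose to reach, as a shift and turn from the pose commanded when the call began, along the tool's axes at that moment; what a row does not reach only later rows make up. A row lasts 1/12 s, in which the tool goes at most 41.7 mm and 7.16 degrees, less where a joint would pass 70% of its speed; a pose out of reach is approached as far as the arm can. A call with a gripper value outside its range is refused whole. The fingers move at their own pace and stop on an object; "newtons" is the grip in N (left out, the last holds). Time passes only in rows, so rows that repeat a pose let the fingers close. It gives the time, the measured TCP pose, the force and the opening at its end, in the units of the state.
- get_state(): the state, without advancing time (a new reading comes with each control period).
- read_camera(name): name is "scene" or "side" or "wrist"; returns the picture (400x640x3 uint8, blue, green, red); there is no depth.
- camera_info(name): a dict with "K" (3x3 intrinsics, pixels), "D" ([k1, k2, p1, p2, k3] as OpenCV has them; the pictures are not rectified), "xyz" and "attitude" of the camera in the world. Camera axes: x right, y down, z forward; pixel columns grow to the right and rows downward; lengths in m; the calibration is good to about 2 mm. A picture is of the moment at which its call begins: read the wrist's pose just before it. camera_info takes no time and is no camera call; for the wrist camera it gives the pose at the moment of the call.
- hand_in(): hands the job in, once; it reports no verdict.
Trained networks look in the newest picture that a camera, given by its name, has taken for a name from the list of things; names that differ only in an ending like _2 or _b are one class to them, and where a whole thing is asked for, a point or a joint stands for the part that bears it (a point fixed in the world has none). Each returns a list of dicts, best first, with "p" (0 to 1); they miss things now and then, are a little off and sometimes report something else, mostly with a low value. They report only what shows in the picture. A call takes as long as a camera call. They do not tell look-alikes from the thing itself.
- silhouettes(camera, label): "pixels" (400x640 bool, what is visible of it) and "box" ([left, top, width, height] in pixels, round what is visible of it).
The state is a dict: "clock": time; "joint_pos": joint angles; "qvel": joint speeds; "tau": joint torques, N m; "tcp_pos": TCP position; "orientation": TCP orientation; "wrist_force": force on the tool from outside, world axes, zero at the start; "ft_torque": the same for the moment, N m; "finger_gap": finger opening in m.
Only numpy, scipy, OpenCV 4.12 (cv2) and the standard library are available. Lean on these libraries where they do the work, as an engineer would, in place of code of your own. Each camera call takes 0.05 s, during which the arm holds its last target. There are 200 camera calls.

TASK

Make up the two changeover kits on the bench. White kit board: lower the die plate over both dowel pins until it lies flat on the board, and stand the tall nozzle upright in the board's compartment. Dark steel tray: lay the small cutter ring flat in the large compartment and stand the short nozzle upright in the small one; leave the bowl, the jar and the large ring where they are.

Things in the scene. Friction and masses are not known exactly. Their poses are not given: they have to be found in the camera images.
- die_plate: Loose aluminium die plate, 110 mm (own x) x 60 mm (own y) x 8 mm thick, lying flat, with six dark die openings, two through holes of 13 mm diameter at x = +40 and -40 mm (y = 0), and an upright black grip bar in the middle: 44 mm long in x, 14 mm wide in y, from 8 to 38 mm above the underside. Origin: centre of the underside; z up. Symmetrical: either way round will do. About 0.25 kg.
- tall_nozzle: Loose slim steel nozzle standing upright: foot flange 44 mm diameter and 8 mm high, straight barrel of 28 mm diameter up to 58 mm, tapering to 14 mm at its top, 80 mm. Origin: centre of the underside; z up. About 0.14 kg.
- short_nozzle: Loose squat steel nozzle standing upright: foot flange 48 mm diameter and 8 mm high, straight barrel of 40 mm diameter up to 40 mm, tapering to 26 mm at its flat top, 46 mm. Origin: centre of the underside; z up. About 0.16 kg.
- cutter_ring: Loose small steel cutter ring, open top and bottom: 68 mm outside diameter, 4 mm wall, 40 mm high, standing on its rim. Origin: centre of the underside; z up. About 0.09 kg.
- kit_board: White plastic kit board, fixed to the bench: slab 110 mm (own x) x 160 mm (own y), 10 mm thick. Two upright steel dowel pins of 10 mm diameter with tapered tips stand at x = +40 and -40 mm, y = -42 mm, rising 22 mm above the slab's top (the top 6 mm tapered). At the +y end is a compartment with its floor on the slab's top, 96 mm (x) x 66 mm (y) inside, centred at x = 0, y = +43 mm, with walls 4 mm thick and 10 mm high. Origin: centre of the underside, on the bench; z up.
- kit_tray: Dark steel kit tray, fixed to the bench: 104 mm (own x) x 168 mm (own y), floor 4 mm thick, walls 4 mm thick rising to 14 mm above the bench. A divider makes a large compartment, 96 x 90 mm (x, y) inside, centred at x = 0, y = -35 mm, and a small one, 96 x 66 mm inside, centred at x = 0, y = +47 mm. Origin: centre of the underside, on the bench; z up.
- bowl: Bystander: loose steel bowl, 150 mm across the rim, 65 mm high. Origin: centre of the underside.
- jar: Bystander: loose closed glass jar, 72 mm diameter, 110 mm high. Origin: centre of the underside.
- big_ring: Bystander: loose large steel cutter ring, 104 mm outside diameter, 30 mm high; part of no kit. Origin: centre of the underside.
Mind the look-alikes: they are no part of the job. Leave any green look-alike of the tall_nozzle alone.

How it is judged:
By the outcome, as a careful person would: the job done as asked, in the order asked, and still so for the second after the job is handed in, with the robot touching nothing.
It also fails if it takes over 106 s, if anything falls off the work surface, if the arm or the gripper's body presses on something with over 40 N, if the wrist force passes 120 N, or if a joint passes its speed limit or range.

## Working session

There is one attempt and no reset: what is moved stays moved. The work goes in short steps, Python scripts to look and compute and a tool call to move; the robot and the scene stay as the last step left them, time stands still between calls to the robot, and variables do not carry over. Pictures are saved under pics/ and viewed, about 12 in all and at most 16, crops included, and the job is handed in when it is done.

Besides the shell and the picture viewer there is one more tool, called after ">>>" as name(argument=value, ...), one argument or row to a line, values as JSON. send_rows: Moves the arm, as the interface text tells. Its arguments: {"type":"object","properties":{"series":{"type":"array"},"newtons":{"type":"number"}},"required":["series"]}

```bash
mkdir -p pics; ls; python3 - <<'E'
from workcell import *
import cv2
s=get_state();print(s)
for c in("scene","side","wrist"):
    im=read_camera(c);cv2.imwrite(f"pics/{c}0.png",im);print(c,camera_info(c))
E
```

```text
pics
{'clock': 0.0, 'joint_pos': array([-1.39595492e-01,  3.14016513e-01,  4.49425905e-02,  1.30357482e+00,
       -1.63545977e-06,  1.43121190e+00]), 'qvel': array([ 0.00018152, -0.00167142,  0.00014918,  0.00011319,  0.00096168,
        0.00054695]), 'tau': array([-2.90074182e-03, -4.80629075e+01,  2.98531097e+01,  1.95313990e-02,
       -3.83516899e-04, -4.27451073e-05]), 'tcp_pos': array([5.74481975e-01, 6.52554745e-05, 2.30384813e-01]), 'orientation': array([-7.39191668e-04,  7.07110388e-01,  7.07102568e-01, -5.58086974e-04]), 'wrist_force': array([-1.22029837,  0.16762868, -1.85438112]), 'ft_torque': array([-0.03884772,  0.02199209, -0.00172676]), 'finger_gap': 0.08533231747345327}
scene {'K': array([[380.63022368,   0.        , 324.12769424],
       [  0.        , 380.63022368, 200.59171911],
       [  0.        ,   0.        ,   1.        ]]), 'D': array([-0.08154019,  0.        ,  0.        ,  0.        ,  0.        ]), 'xyz': array([1.06666425, 0.54012356, 0.74747767]), 'attitude': array([-0.16267098,  0.36838272,  0.83168621, -0.38227003])}
side {'K': array([[414.05215075,   0.        , 319.87837516],
       [  0.        , 414.05215075, 195.80770371],
       [  0.        ,   0.        ,   1.        ]]), 'D': array([-0.03522972,  0.        ,  0.        ,  0.        ,  0.        ]), 'xyz': array([ 0.37768154, -1.16697349,  0.76237704]), 'attitude': array([-0.48562802,  0.87305701, -0.03207847,  0.03013058])}
wrist {'K': array([[349.76027982,   0.        , 315.03162193],
       [  0.        , 349.76027982, 199.98708267],
       [  0.        ,   0.        ,   1.        ]]), 'D': array([-0.02171849,  0.        ,  0.        ,  0.        ,  0.        ]), 'xyz': array([0.57458362, 0.0652176 , 0.37334061]), 'attitude': array([ 1.30920804e-01,  9.91392775e-01,  3.29709746e-04, -2.19381651e-05])}
```

View pics/scene0.png

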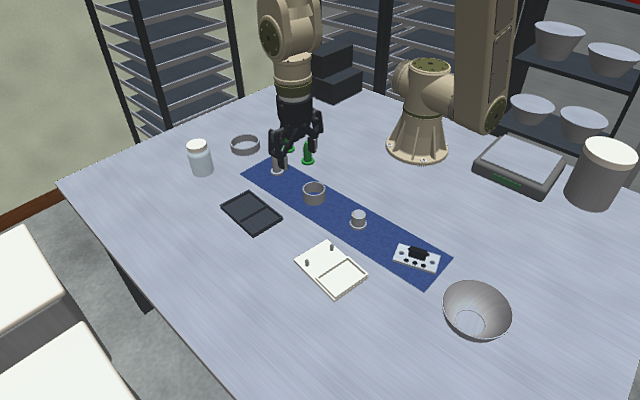

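View pics/side0.png

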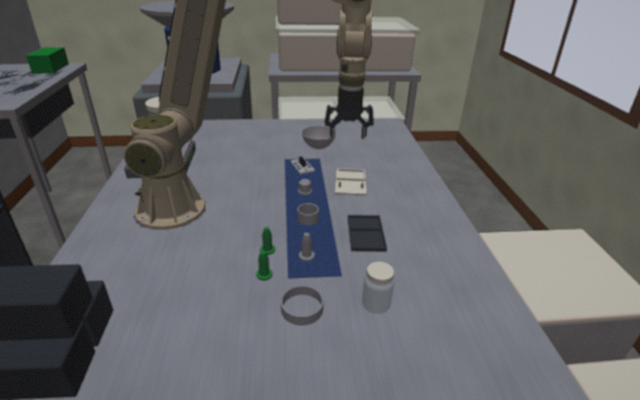

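```bash
cat > h.py <<'E'
from workcell import *
import numpy as np, cv2
from scipy.spatial.transform import Rotation as R
from scipy.optimize import least_squares
def rot(q): return R.from_quat(np.r_[q[1:],q[0]])
def ray(ci,uv):
    p=cv2.undistortPoints(np.float64(uv).reshape(-1,1,2),ci["K"],ci["D"]).reshape(-1,2)
    return rot(ci["attitude"]).apply(np.c_[p,np.ones(len(p))])
def at_z(ci,uv,z):
    d=ray(ci,uv);return ci["xyz"]+d*((z-ci["xyz"][2])/d[:,2])[:,None]
def proj(ci,P):
    Pc=rot(ci["attitude"]).inv().apply(np.atleast_2d(P)-ci["xyz"])
    return cv2.projectPoints(Pc,np.zeros(3),np.zeros(3),ci["K"],ci["D"])[0].reshape(-1,2)
def circ(r,z,n=40):
    a=np.linspace(0,2*np.pi,n,False);return np.c_[r*np.cos(a),r*np.sin(a),np.full(n,z)]
def box(x,y,z0,z1,cx=0,cy=0): return np.array([[cx+sx*x/2,cy+sy*y/2,z] for z in(z0,z1) for sx,sy in((1,1),(1,-1),(-1,-1),(-1,1))])
M=dict(die_plate=[box(.11,.06,0,.008),box(.044,.014,.008,.038)],
 tall_nozzle=[np.r_[circ(.022,0),circ(.022,.008)],np.r_[circ(.014,.008),circ(.014,.058)],np.r_[circ(.014,.058),circ(.007,.08)]],
 short_nozzle=[np.r_[circ(.024,0),circ(.024,.008)],np.r_[circ(.02,.008),circ(.02,.04)],np.r_[circ(.02,.04),circ(.013,.046)]],
 cutter_ring=[np.r_[circ(.034,0),circ(.034,.04)]], big_ring=[np.r_[circ(.052,0),circ(.052,.03)]],
 jar=[np.r_[circ(.036,0),circ(.036,.11)]], bowl=[np.r_[circ(.045,0),circ(.075,.065)]],
 kit_board=[box(.11,.16,0,.01),box(.104,.074,.01,.02,0,.043),np.r_[circ(.005,.01)+[.04,-.042,0],circ(.005,.026)+[.04,-.042,0]],np.r_[circ(.005,.01)+[-.04,-.042,0],circ(.005,.026)+[-.04,-.042,0]]],
 kit_tray=[box(.104,.168,0,.014)])
def sil(name,ci,pose):
    """pose x,y,z,yaw -> mask"""
    m=np.zeros((400*4,640*4),np.uint8)
    for P in M[name]:
        W=R.from_euler('z',pose[3]).apply(P)+pose[:3]
        h=cv2.convexHull(np.float32(proj(ci,W)))
        cv2.fillConvexPoly(m,np.int32(np.round((h+.5)*4-.5)),255)
    return cv2.resize(m,(640,400),interpolation=cv2.INTER_AREA)/255.
def fit(name,obs,p0,z=0,yaw=True):
    """obs: list of (ci, boolmask); max soft overlap"""
    B=[cv2.GaussianBlur(np.float32(m),(0,0),1.5) for _,m in obs]
    from scipy.optimize import minimize
    def f(p):
        c=0
        for (ci,m),b in zip(obs,B):
            s=cv2.GaussianBlur(np.float32(sil(name,ci,[p[0],p[1],z,p[2] if yaw else 0])),(0,0),1.5)
            c+=((s-b)**2).sum()/max(b.sum(),1)
        return c
    best=None
    for y0 in (np.arange(0,np.pi if name!="kit_board" and name!='kit_tray' else 2*np.pi,np.pi/6) if yaw and len(p0)<3 else [p0[2] if len(p0)>2 else 0]):
        r=minimize(f,[p0[0],p0[1],y0],method="Nelder-Mead",options=dict(initial_simplex=np.array([p0[0],p0[1],y0])+np.array([[0,0,0],[.01,0,0],[0,.01,0],[0,0,.2]]),xatol=1e-4,fatol=1e-5,maxiter=120))
        if best is None or r.fun<best.fun: best=r
    return best.x,best.fun
E
python3 - <<'E'
from h import *
import pickle
out={}
for c in("scene","side"):
    read_camera(c)
    ci=camera_info(c)
    for n in M:
        for d in silhouettes(c,n):
            m=d["pixels"]
            if d["p"]<.15: continue
            v,u=np.nonzero(m);g=at_z(ci,[[u.mean(),v.mean()]],0.015)[0]
            out.setdefault((c,n),[]).append((d["p"],m,g))
            print(c,n,round(d["p"],2),d["box"],m.sum(),np.round(g[:2],3))
pickle.dump(out,open("o.pkl","wb"))
E
```

```text
scene die_plate 0.96 [394.3, 247.4, 46.0, 27.9] 939 [0.458 0.285]
scene tall_nozzle 0.73 [300.8, 143.9, 11.6, 21.2] 121 [ 0.316 -0.237]
scene tall_nozzle 0.67 [271.0, 158.0, 11.5, 19.8] 125 [ 0.434 -0.266]
scene tall_nozzle 0.6 [284.9, 142.2, 8.6, 9.7] 34 [ 0.312 -0.333]
scene short_nozzle 0.58 [348.4, 209.9, 18.5, 18.6] 281 [0.445 0.088]
scene cutter_ring 0.56 [302.1, 178.3, 23.0, 27.8] 471 [ 0.444 -0.083]
scene cutter_ring 0.38 [271.1, 159.1, 10.8, 20.3] 128 [ 0.433 -0.267]
scene big_ring 0.81 [228.4, 135.0, 29.4, 21.2] 404 [ 0.413 -0.456]
scene jar 0.84 [183.2, 139.9, 28.5, 37.6] 775 [ 0.566 -0.513]
scene jar 0.22 [348.7, 210.1, 20.0, 19.7] 322 [0.445 0.088]
scene bowl 0.9 [444.0, 280.1, 69.4, 62.6] 3511 [0.498 0.469]
scene kit_board 0.89 [290.5, 239.2, 75.1, 59.6] 2395 [0.627 0.149]
scene kit_tray 0.73 [220.4, 190.8, 62.2, 49.5] 1595 [ 0.627 -0.156]
side die_plate 0.6 [291.9, 157.1, 23.9, 19.3] 233 [0.444 0.262]
side tall_nozzle 0.87 [296.5, 234.3, 19.4, 27.8] 318 [ 0.432 -0.251]
side tall_nozzle 0.83 [259.9, 250.4, 10.4, 30.6] 318 [ 0.314 -0.317]
side tall_nozzle 0.53 [260.9, 225.3, 13.7, 29.3] 254 [ 0.322 -0.21 ]
side short_nozzle 0.67 [296.8, 179.4, 14.4, 17.7] 176 [0.446 0.097]
side cutter_ring 0.73 [296.7, 203.0, 20.3, 22.8] 399 [ 0.447 -0.07 ]
side cutter_ring 0.72 [278.9, 285.4, 42.9, 39.2] 880 [ 0.409 -0.459]
side big_ring 0.84 [276.9, 285.1, 48.0, 41.3] 876 [ 0.409 -0.46 ]
side jar 0.77 [363.8, 260.7, 31.1, 50.5] 1401 [ 0.606 -0.413]
side bowl 0.97 [298.5, 124.2, 33.0, 21.2] 573 [0.523 0.545]
side bowl 0.28 [335.2, 167.6, 31.1, 26.5] 792 [0.616 0.127]
side kit_board 0.97 [336.2, 168.3, 27.5, 26.6] 767 [0.615 0.124]
side kit_tray 0.6 [346.8, 212.5, 41.3, 40.1] 1272 [ 0.616 -0.185]
```

The scene picture shows the parts on the blue mat: the steel nozzle at about (277,165), the small ring at (314,193), the short nozzle at (358,218) and the die plate at (417,257). The board is at (330,268) and the tray at (251,213). The side picture shows three tall_nozzle candidates: (306,247), which is grey steel, and (267,240) and (264,265), which are both green. The grey one fits "steel", so I'll confirm it in a crop.

```bash
cat > fit0.py <<'E'
from h import *
import pickle
o=pickle.load(open("o.pkl","rb"))
res={}
for n,yaw in(("die_plate",1),("kit_board",1),("kit_tray",1),("cutter_ring",0),("short_nozzle",0),("tall_nozzle",0)):
    pick={c:o[(c,n)][0] for c in("scene","side")}
    if n=="tall_nozzle": pick["scene"]=o[("scene",n)][1]
    obs=[(camera_info(c),pick[c][1]) for c in pick if not(n=="tall_nozzle" and c=="scene")]
    g=np.mean([pick[c][2] for c in pick],0)
    x,f=fit(n,obs,g[:2],yaw=bool(yaw));res[n]=x;print(n,np.round(x,4),np.round(np.degrees(x[2]),1),round(f,3))
pickle.dump(res,open("res.pkl","wb"))
E
python3 fit0.py; python3 - <<'E'
from h import *
import pickle
r=pickle.load(open("res.pkl","rb"))
a=cv2.imread("pics/scene0.png");b=cv2.imread("pics/side0.png")
def draw(im,c,x0,y0,x1,y1,k):
    im=cv2.resize(im[y0:y1,x0:x1],None,fx=k,fy=k,interpolation=cv2.INTER_CUBIC)
    return im
A=draw(a,"scene",210,120,460,320,3)
for n in("kit_board","kit_tray"):
    x=r[n]; 
    for q,col in(((0,.08,0),(0,0,255)),((.05,0,0),(0,255,0))):
        p=proj(camera_info("scene"),R.from_euler('z',x[2]).apply(q)+[x[0],x[1],0.01])[0];cv2.circle(A,tuple(int(t) for t in (p-[210,120])*3),4,col,2)
cv2.imwrite("pics/a.png",A)
cv2.imwrite("pics/b.png",draw(b,"side",240,150,400,320,3))
E
```

```text
die_plate [ 0.4472  0.2811 -1.2664] -72.6 0.031
kit_board [0.6182 0.1382 6.1286] 351.1 0.015
kit_tray [ 0.6194 -0.1682  3.0556] 175.1 0.006
cutter_ring [ 0.4472 -0.078   0.11  ] 6.3 0.024
short_nozzle [ 0.4463  0.0895 -0.0419] -2.4 0.02
tall_nozzle [ 0.4314 -0.2645  0.1158] 6.6 0.009
```

View pics/a.png

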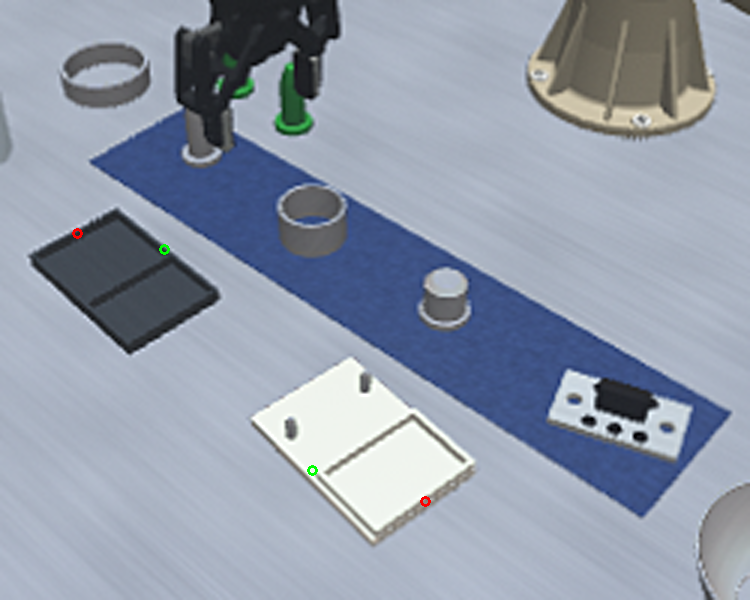

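View pics/b.png

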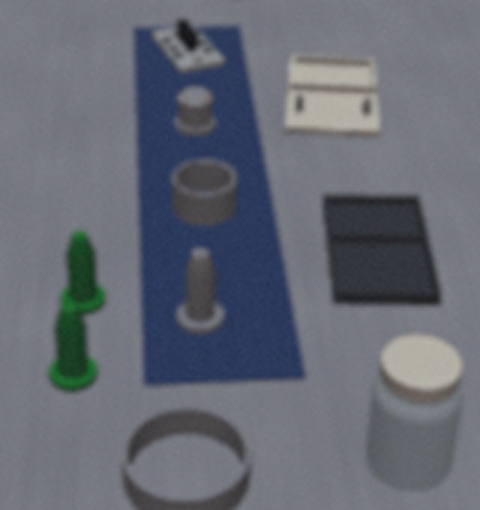

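The crops confirm that the grey steel nozzle, at about (306,247) in the side picture, is the one meant. The other two are green. The small tray compartment and the board compartment both lie towards +y, so the tray yaw is −4.9° and the board yaw is −8.9°.

```bash
cat >> h.py <<'E'
def plan(xyz,ya):
    """xyz target TCP, ya=world yaw (deg) of tool y; print shift cm/turn deg in tool axes, from measured pose"""
    s=get_state();T=rot(s["orientation"])
    z=np.array([0,0,-1.]);a=np.radians(ya);y=np.array([np.cos(a),np.sin(a),0]);x=np.cross(y,z)
    G=R.from_matrix(np.c_[x,y,z])
    print("shift cm",np.round(T.inv().apply(np.array(xyz)-s["tcp_pos"])*100,2),"turn",np.round(np.degrees((T.inv()*G).as_rotvec()),2),"tcp",np.round(s["tcp_pos"],4),"gap",round(s["finger_gap"],4),"t",s["clock"])
E
python3 - <<'E'
from h import *
import workcell
print([n for n in dir(workcell) if n[0]!='_'], getattr(workcell,"grip_point_offset",None))
plan([.447,.281,.17],17.4)
E
```

```text
['MotionError', 'camera_info', 'get_state', 'grip_point_offset', 'hand_in', 'read_camera', 'silhouettes'] 0.0187
shift cm [ 28.1  -12.8    6.13] turn [  0.    0.  -17.4] tcp [ 0.575  -0.      0.2313] gap 0.0854 t 1.15
```

>>> send_rows(
  series=[28.1,-12.8,6.1,0,0,-17.4,1,28.1,-12.8,6.1,0,0,-17.4,1,28.1,-12.8,6.1,0,0,-17.4,1,28.1,-12.8,6.1,0,0,-17.4,1,28.1,-12.8,6.1,0,0,-17.4,1,28.1,-12.8,6.1,0,0,-17.4,1,28.1,-12.8,6.1,0,0,-17.4,1,28.1,-12.8,6.1,0,0,-17.4,1,28.1,-12.8,6.1,0,0,-17.4,1,28.1,-12.8,6.1,0,0,-17.4,1],
  newtons=60,
)

```text
clock: 1.98
tcp_pos: [0.4462, 0.282, 0.1701]
orientation: [0.0, 0.591, 0.807, -0.0]
wrist_force: [-0.3, -0.0, 0.6]
finger_gap: 0.0854
```

```bash
cat > look.py <<'E'
import sys
from h import *
def look(n,p0,z=0,yaw=True,cam="wrist",png=None):
    ci=camera_info(cam);im=read_camera(cam)
    if png: cv2.imwrite(f"pics/{png}.png",im)
    ds=silhouettes(cam,n)
    if not ds: print(n,"none");return
    best=min((d for d in ds if d["p"]>.15),key=lambda d:np.linalg.norm(proj(ci,[[p0[0],p0[1],.015+z]])[0]-np.array([d["box"][0]+d["box"][2]/2,d["box"][1]+d["box"][3]/2])))
    x,f=fit(n,[(ci,best["pixels"])],p0,z=z,yaw=yaw)
    print(n,[round(d["p"],2) for d in ds],best["box"],"fit",np.round(x,4),np.degrees(x[2]).round(2),round(f,3))
    return x
E
python3 - <<'E'
from look import *
look("die_plate",[.447,.281,-1.266],png="w1")
plan([.447,.281,.17],17.4)
E
```

```text
die_plate [0.63] [281.1, 122.3, 67.9, 118.0] fit [ 0.4477  0.2796 -1.2451] -71.34 0.031
shift cm [ 0.05 -0.04  0.06] turn [ 0.03  0.02 -0.01] tcp [0.4475 0.2806 0.1706] gap 0.0855 t 2.0833
```

View pics/w1.png

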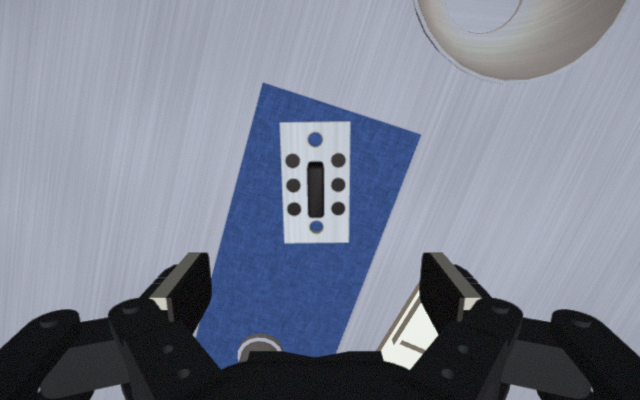

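The wrist picture shows the plate squarely in view: holes at (315,139) and (316,227), the bar at (316,190), and fingers clear on both sides.

```bash
python3 - <<'E'
from h import *
ci=camera_info("wrist")
im=cv2.imread("pics/w1.png").astype(int)
hs=[]
for (u,v) in((315,139),(316,227)):
    w=im[v-12:v+13,u-12:u+13];m=(w[...,0]-w[...,2]>40)
    n,l,st,c=cv2.connectedComponentsWithStats(m.astype(np.uint8))
    k=l[12,12];hs.append(c[k]+[u-12,v-12]);print(st[k])
P=at_z(ci,hs,0.004);d=P[0]-P[1]
print(hs,P,np.linalg.norm(d),P.mean(0),np.degrees(np.arctan2(d[1],d[0])))
c=P.mean(0)
plan([c[0],c[1],.010],np.degrees(np.arctan2(d[1],d[0]))-90)
E
```

```text
[  5   6  14  13 145]
[ 6  6 13 10 99]
[array([314.7862069 , 138.93793103]), array([315.96969697, 225.54545455])] [[0.43629232 0.31614317 0.004     ]
 [0.46131531 0.24007419 0.004     ]] 0.08007896006298935 [0.44880381 0.27810868 0.004     ] 108.20868378838517
shift cm [-0.27  0.04 16.06] turn [ 0.03  0.02 -0.82] tcp [0.4475 0.2806 0.1706] gap 0.0855 t 2.0833
```

>>> send_rows(
  series=[-0.25,0,4,0,0,-0.8,1,-0.25,0,8,0,0,-0.8,1,-0.25,0,12,0,0,-0.8,0.6,-0.25,0,15,0,0,-0.8,0.4,-0.25,0,16,0,0,-0.8,0,-0.25,0,16,0,0,-0.8,0,-0.25,0,16,0,0,-0.8,0,-0.25,0,16,0,0,-0.8,0,-0.25,0,16,0,0,-0.8,0,-0.25,0,16,0,0,-0.8,0],
)

```text
clock: 2.92
tcp_pos: [0.4498, 0.2791, 0.0125]
orientation: [0.001, 0.586, 0.81, 0.002]
wrist_force: [0.8, -1.5, 5.0]
finger_gap: 0.0129
```

```bash
python3 - <<'E'
from h import *
s=get_state();print(s["finger_gap"],s["wrist_force"],s["tcp_pos"])
E
```

```text
0.0128567829045387 [ 0.77723483 -1.4916185   4.96494068] [0.44976606 0.27908591 0.01246495]
```

>>> send_rows(
  series=[0,0,-1,0,0,0,0,0,0,-3,0,0,0,0,0,0,-6,0,0,0,0,0,0,-9,0,0,0,0,0,0,-9,0,0,0,0],
)

```text
clock: 3.33
tcp_pos: [0.451, 0.2803, 0.107]
orientation: [0.002, 0.586, 0.81, 0.004]
wrist_force: [2.8, 0.1, -1.2]
finger_gap: 0.013
```

```bash
python3 - <<'E'
from h import *
plan([.6117,.0967,.10],81.1)
E
```

```text
shift cm [-22.47   9.51   0.76] turn [  0.53   0.25 -62.87] tcp [0.451  0.2803 0.107 ] gap 0.013 t 3.3333
```

>>> send_rows(
  series=[-22.5,9.5,0.5,0,0,-62.9,0,-22.5,9.5,0.5,0,0,-62.9,0,-22.5,9.5,0.5,0,0,-62.9,0,-22.5,9.5,0.5,0,0,-62.9,0,-22.5,9.5,0.5,0,0,-62.9,0,-22.5,9.5,0.5,0,0,-62.9,0,-22.5,9.5,0.5,0,0,-62.9,0,-22.5,9.5,0.5,0,0,-62.9,0,-22.5,9.5,0.5,0,0,-62.9,0,-22.5,9.5,0.5,0,0,-62.9,0],
)

```text
clock: 4.17
tcp_pos: [0.608, 0.0942, 0.0951]
orientation: [-0.0, 0.076, 0.997, 0.0]
wrist_force: [-0.6, 0.6, -2.8]
finger_gap: 0.0133
```

```bash
python3 - <<'E'
from h import *
cv2.imwrite("pics/w2.png",read_camera("wrist"));a=read_camera("scene")
cv2.imwrite("pics/s2.png",a)
plan([.6117,.0967,.10],81.1)
print(camera_info("wrist"))
E
```

```text
shift cm [-0.34  0.26 -0.47] turn [ 0.   -0.02 -0.19] tcp [0.6079 0.0947 0.0953] gap 0.0129 t 4.2667
{'K': array([[349.76027982,   0.        , 315.03162193],
       [  0.        , 349.76027982, 199.98708267],
       [  0.        ,   0.        ,   1.        ]]), 'D': array([-0.02171849,  0.        ,  0.        ,  0.        ,  0.        ]), 'xyz': array([0.54304415, 0.10466881, 0.23806564]), 'attitude': array([0.09989094, 0.75411278, 0.64348807, 0.08519869])}
```

View pics/w2.png

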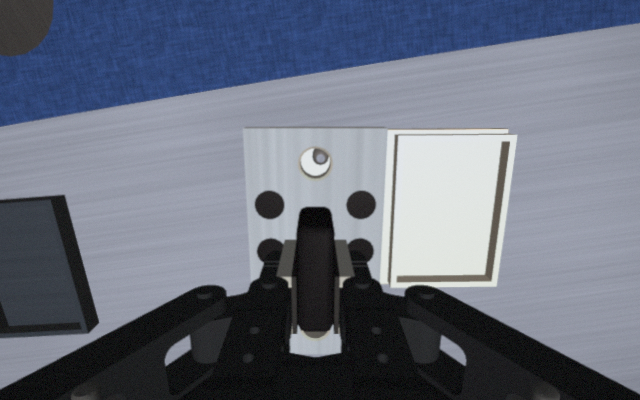

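The plate is held over the board. Its near hole is at (315,162), with the pin tip visible through it at about (320,156). I'll enlarge this to read edges for the yaw.

```bash
python3 - <<'E'
import cv2
a=cv2.imread("pics/w2.png")[120:180,240:400]
b=cv2.imread("pics/w2.png")[120:300,380:525]
cv2.imwrite("pics/c2.png",cv2.vconcat([cv2.resize(a,(800,300),interpolation=cv2.INTER_CUBIC),]))
g=cv2.cvtColor(cv2.imread("pics/w2.png"),cv2.COLOR_BGR2GRAY)
lsd=cv2.createLineSegmentDetector()
for l in lsd.detect(g)[0][:,0]:
    if ((l[0]-l[2])**2+(l[1]-l[3])**2)**.5>45 and min(l[0],l[2])>235 and max(l[0],l[2])<530 and max(l[1],l[3])<300: print(l.round(1))
E
```

```text
[291.3 274.3 299.4 208.3]
[329.6 205.4 338.7 274.3]
[509.4 141.7 490.9 280.3]
[397.8 135.6 390.1 286.9]
[484.6 274.2 501.5 140.9]
[386.7 284.3 394.  134.4]
[396.9 275.3 483.1 274.3]
[489.4 280.8 396.9 281.6]
[395.6 132.9 505.6 132.5]
[515.6 134.5 400.6 135.8]
[506.9 129.2 243.1 128. ]
[496.4 284.5 516.9 135.5]
[443.1 286.7 494.4 286.2]
[387.1 131.8 379.3 279.4]
[245.6 125.5 383.1 125.3]
[242.1 130.6 250.  278.2]
```

View pics/c2.png

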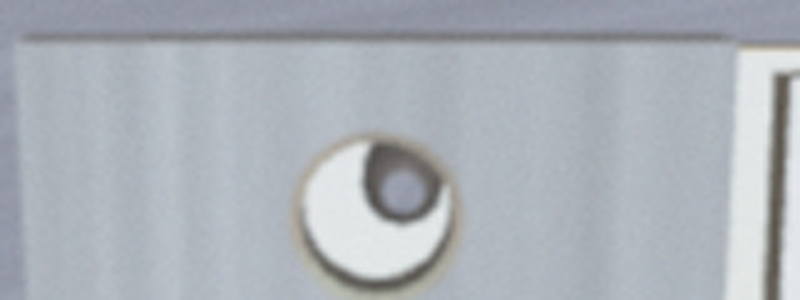

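```bash
python3 - <<'E'
from h import *
ci=camera_info("wrist");t=get_state()["tcp_pos"];zu=t[2]-.0125
def yaw(l,z):
    P=at_z(ci,np.array(l).reshape(2,2),z);d=P[1]-P[0];return np.round(np.degrees(np.arctan2(d[1],d[0]))%180,2),P[:,:2].mean(0).round(4),round(np.linalg.norm(d),3)
print("plate long edges",yaw([242.1,130.6,250,278.2],zu+.008),yaw([379.3,279.4,387.1,131.8],zu+.008))
print("plate short",yaw([245.6,125.5,383.1,125.3],zu+.008))
for l in([496.4,284.5,516.9,135.5],[490.9,280.3,509.4,141.7],[386.7,284.3,394,134.4],[390.1,286.9,397.8,135.6],[400.6,135.8,515.6,134.5],[396.9,281.6,489.4,280.8]): print("board",yaw(l,.02))
H=at_z(ci,[[315.6,162.8]],zu+.008)[0];p=at_z(ci,[[320.8,158.0]],.032)[0]
print("hole",H,"pin",p,"tcp",t, "hole-tcp in tool",rot(get_state()["orientation"]).inv().apply(H-t))
E
```

```text
plate long edges (np.float64(170.95), array([0.5814, 0.0679]), np.float64(0.067)) (np.float64(170.95), array([0.5914, 0.1272]), np.float64(0.068))
plate short (np.float64(81.03), array([0.5507, 0.1032]), np.float64(0.057))
board (np.float64(171.57), array([0.6305, 0.218 ]), np.float64(0.102))
board (np.float64(171.53), array([0.6301, 0.2138]), np.float64(0.095))
board (np.float64(171.5), array([0.618 , 0.1424]), np.float64(0.102))
board (np.float64(171.54), array([0.6198, 0.1446]), np.float64(0.104))
board (np.float64(81.77), array([0.574 , 0.1893]), np.float64(0.071))
board (np.float64(81.26), array([0.6726, 0.1739]), np.float64(0.064))
hole [0.56615554 0.10122216 0.09083572] pin [0.57305133 0.10332967 0.032     ] tcp [0.60794213 0.09467374 0.09533572] hole-tcp in tool [ 0.04229446 -0.00013427  0.00451796]
```

```bash
python3 - <<'E'
from h import *
plan([.6149,.0971,.052],81.5)
E
```

```text
shift cm [-0.65  0.35  4.33] turn [ 0.   -0.02 -0.59] tcp [0.6079 0.0947 0.0953] gap 0.0129 t 4.2667
```

>>> send_rows(
  series=[-0.65,0.35,1.5,0,0,-0.6,0,-0.65,0.35,3,0,0,-0.6,0,-0.65,0.35,4.3,0,0,-0.6,0,-0.65,0.35,4.3,0,0,-0.6,0,-0.65,0.35,4.3,0,0,-0.6,0,-0.65,0.35,4.3,0,0,-0.6,0],
)

```text
clock: 4.77
tcp_pos: [0.6156, 0.0973, 0.0524]
orientation: [0.0, 0.072, 0.997, 0.0]
wrist_force: [-0.3, -0.7, -2.5]
finger_gap: 0.0128
```

```bash
python3 - <<'E'
from h import *
a=read_camera("wrist");cv2.imwrite("pics/w3full.png",a)
cv2.imwrite("pics/w3.png",cv2.resize(a[130:205,270:370],None,fx=8,fy=8,interpolation=cv2.INTER_CUBIC))
plan([.6149,.0971,.052],81.5)
E
```

```text
shift cm [ 0.1  -0.03  0.09] turn [0.01 0.07 0.19] tcp [0.6159 0.0972 0.0529] gap 0.0133 t 4.8167
```

View pics/w3.png

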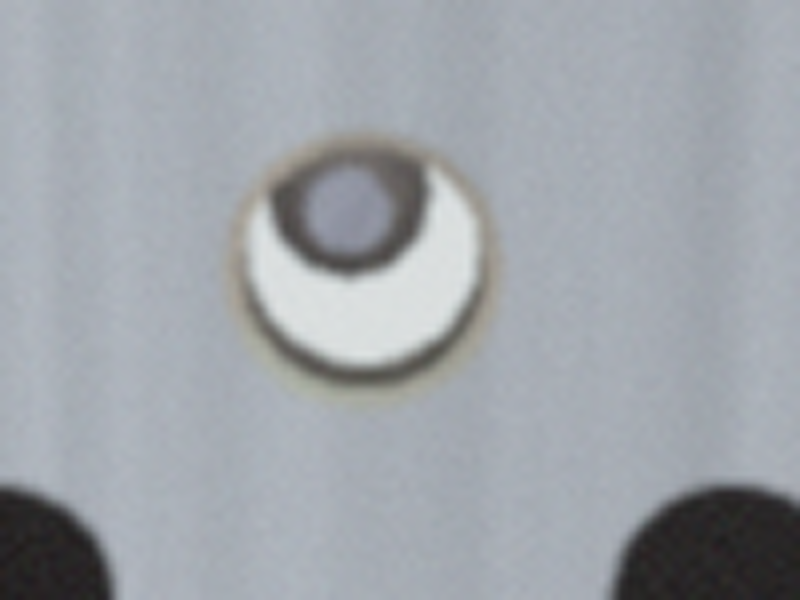

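```bash
python3 - <<'E'
from h import *
ci=camera_info("wrist");s=get_state();t=s["tcp_pos"];zu=t[2]-.012
H=at_z(ci,[[315.0,163.0]],zu+.008)[0];p=at_z(ci,[[313.2,155.5]],.032)[0]
print("hole",H,"pin",p,"d tool cm",rot(s["orientation"]).inv().apply(p-H)*100,rot(s["orientation"]).inv().apply(H-t))
a=cv2.cvtColor(cv2.imread("pics/w3full.png"),cv2.COLOR_BGR2GRAY)
def yaw(l,z):
    P=at_z(ci,np.array(l).reshape(2,2),z);d=P[1]-P[0];return np.round(np.degrees(np.arctan2(d[1],d[0]))%180,2),P[:,:2].mean(0).round(4),round(np.linalg.norm(d),3)
for l in cv2.createLineSegmentDetector().detect(a)[0][:,0]:
    if np.hypot(l[0]-l[2],l[1]-l[3])>100 and min(l[0],l[2])>200 and max(l[1],l[3])<320: print(l.round(1),yaw(l,zu+.008),yaw(l,.02))
E
```

```text
hole [0.5740525  0.10298359 0.04887514] pin [0.57311678 0.10226851 0.032     ] d tool cm [ 0.08434162 -0.08465145  1.68739241] [ 0.04229205 -0.00037329  0.00394757]
[511.1 299.2 537.3 137.1] (np.float64(171.9), array([0.6142, 0.1912]), np.float64(0.076)) (np.float64(171.9), array([0.6267, 0.2079]), np.float64(0.091))
[410.5 128.1 399.3 293.2] (np.float64(171.86), array([0.603 , 0.1387]), np.float64(0.076)) (np.float64(171.86), array([0.6133, 0.145 ]), np.float64(0.091))
[549.3 137.9 520.4 306.6] (np.float64(171.89), array([0.6171, 0.196 ]), np.float64(0.08)) (np.float64(171.89), array([0.6301, 0.2137]), np.float64(0.096))
[394.9 291.9 405.6 128.1] (np.float64(171.83), array([0.6024, 0.1367]), np.float64(0.075)) (np.float64(171.83), array([0.6126, 0.1426]), np.float64(0.09))
[544.4 121.8 241.9 121.4] (np.float64(81.78), array([0.5616, 0.1376]), np.float64(0.125)) (np.float64(81.78), array([0.5638, 0.1437]), np.float64(0.15))
[245.6 125.8 385.6 125.8] (np.float64(81.74), array([0.5588, 0.1055]), np.float64(0.058)) (np.float64(81.74), array([0.5604, 0.1053]), np.float64(0.069))
[638.3  
[... 221 characters left out ...]
loat64(0.061)) (np.float64(81.96), array([0.5738, 0.1887]), np.float64(0.073))
[526.5 312.8 558.7 130.5] (np.float64(171.92), array([0.6177, 0.1994]), np.float64(0.086)) (np.float64(171.92), array([0.6309, 0.2178]), np.float64(0.103))
[240.1 124.3 248.7 280.6] (np.float64(171.74), array([0.5889, 0.0697]), np.float64(0.071)) (np.float64(171.74), array([0.5964, 0.0625]), np.float64(0.085))
[387.3 128.1 379.4 279.3] (np.float64(171.79), array([0.598 , 0.1297]), np.float64(0.069)) (np.float64(171.79), array([0.6074, 0.1342]), np.float64(0.082))
[383.1 128.6 246.9 128.6] (np.float64(81.73), array([0.5599, 0.105 ]), np.float64(0.056)) (np.float64(81.73), array([0.5617, 0.1048]), np.float64(0.067))
```

The hole is about 0.8 mm off the pin in each axis, and the yaw matches to 0.1°. I'll correct that and lower the plate in stages.

>>> send_rows(
  series=[0.08,-0.08,0,0,0,-0.1,0,0.08,-0.08,0,0,0,-0.1,0,0.08,-0.08,0.4,0,0,-0.1,0,0.08,-0.08,0.8,0,0,-0.1,0,0.08,-0.08,1.2,0,0,-0.1,0,0.08,-0.08,1.5,0,0,-0.1,0,0.08,-0.08,1.8,0,0,-0.1,0,0.08,-0.08,1.8,0,0,-0.1,0],
)

```text
clock: 5.48
tcp_pos: [0.6137, 0.0963, 0.0333]
orientation: [-0.001, 0.072, 0.997, -0.0]
wrist_force: [-0.7, -0.0, -3.5]
finger_gap: 0.0128
```

>>> send_rows(
  series=[0,0,0.3,0,0,0,0,0,0,0.6,0,0,0,0,0,0,0.9,0,0,0,0,0,0,1.1,0,0,0,0,0,0,1.1,0,0,0,0,0,0,1.1,0,0,0,0],
)

```text
clock: 5.98
tcp_pos: [0.6143, 0.0963, 0.0231]
orientation: [-0.0, 0.071, 0.997, -0.0]
wrist_force: [0.3, -0.4, -2.2]
finger_gap: 0.013
```

>>> send_rows(
  series=[0,0,0.1,0,0,0,0,0,0,0.15,0,0,0,0,0,0,0.15,0,0,0,0.1,0,0,0.15,0,0,0,0.3,0,0,0.15,0,0,0,0.6,0,0,0.15,0,0,0,0.6,0,0,-2,0,0,0,0.6,0,0,-6,0,0,0,0.6,0,0,-10,0,0,0,1,0,0,-12,0,0,0,1],
)

```text
clock: 6.82
tcp_pos: [0.6163, 0.0964, 0.1482]
orientation: [0.003, 0.071, 0.997, 0.0]
wrist_force: [1.7, 0.7, 0.2]
finger_gap: 0.0736
```

```bash
python3 - <<'E'
from h import *
a=read_camera("wrist");cv2.imwrite("pics/w4.png",a)
plan([.4314,-.2645,.17],0)
s=get_state();print(s["joint_pos"])
E
```

```text
shift cm [ 13.32 -38.39  -2.07] turn [ 0.55  0.45 81.81] tcp [0.6182 0.0965 0.1515] gap 0.0803 t 6.8667
[ 2.66229846e-02  4.33230762e-01  2.47494794e-02  1.15100056e+00
 -1.74041996e-05  1.69589209e-01]
```

View pics/w4.png

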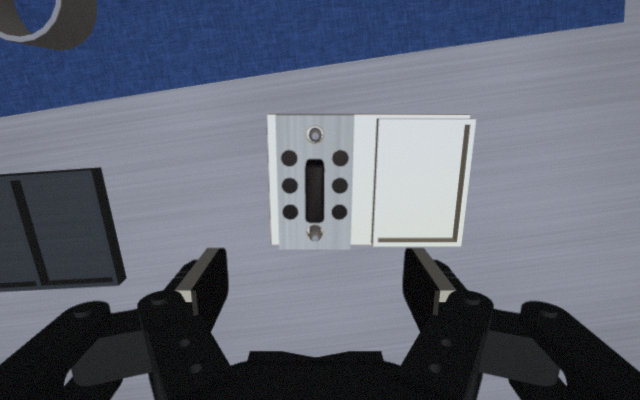

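The plate sits over both pins, with pin tips visible in the holes at (315,134) and (315,232). Next is the tall nozzle.

>>> send_rows(
  series=[13.3,-38.4,-2,0,0,81.8,1,13.3,-38.4,-2,0,0,81.8,1,13.3,-38.4,-2,0,0,81.8,1,13.3,-38.4,-2,0,0,81.8,1,13.3,-38.4,-2,0,0,81.8,1,13.3,-38.4,-2,0,0,81.8,1,13.3,-38.4,-2,0,0,81.8,1,13.3,-38.4,-2,0,0,81.8,1,13.3,-38.4,-2,0,0,81.8,1,13.3,-38.4,-2,0,0,81.8,1],
)

```text
clock: 7.7
tcp_pos: [0.4265, -0.2673, 0.1635]
orientation: [0.001, 0.645, 0.765, -0.0]
wrist_force: [0.7, -0.5, -1.2]
finger_gap: 0.0852
```

```bash
python3 - <<'E'
from h import *
plan([.4314,-.2645,.17],0)
E
```

```text
shift cm [ 0.19  0.53 -0.65] turn [0.02 0.06 9.74] tcp [ 0.4265 -0.2673  0.1635] gap 0.0852 t 7.7
```

>>> send_rows(
  series=[0.2,0.5,-0.6,0,0,9.7,1,0.2,0.5,-0.6,0,0,9.7,1,0.2,0.5,-0.6,0,0,9.7,1,0.2,0.5,-0.6,0,0,9.7,1],
)

```text
clock: 8.03
tcp_pos: [0.4324, -0.262, 0.1691]
orientation: [-0.0, 0.704, 0.711, 0.0]
wrist_force: [-0.4, -0.1, -0.7]
finger_gap: 0.0851
```

```bash
python3 - <<'E'
from look import *
x=look("tall_nozzle",[.4314,-.2645],yaw=False,png="w5")
plan([x[0],x[1],.025],0)
E
```

```text
tall_nozzle [0.95, 0.67, 0.58] [293.3, 160.8, 48.0, 55.5] fit [ 0.4335 -0.2634  0.0108] 0.62 0.003
shift cm [-0.19  0.1  14.4 ] turn [-0.02 -0.02  0.59] tcp [ 0.4325 -0.2615  0.169 ] gap 0.0857 t 8.1333
```

View pics/w5.png

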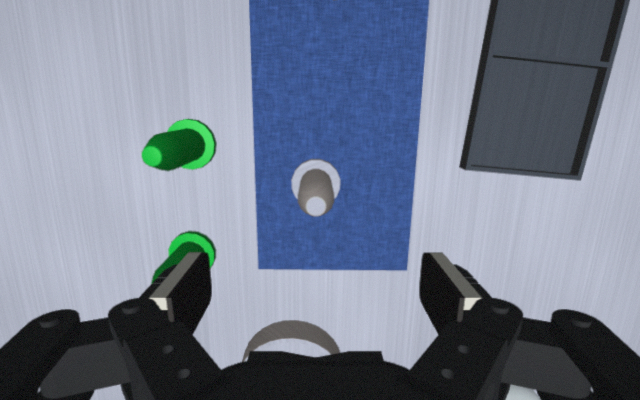

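The grey nozzle stands at about (316,190). The green ones at (195,145) and (190,250) are clear of the fingers' path.

>>> send_rows(
  series=[-0.2,0.1,4,0,0,0,1,-0.2,0.1,8,0,0,0,1,-0.2,0.1,12,0,0,0,1,-0.2,0.1,14.4,0,0,0,1,-0.2,0.1,14.4,0,0,0,0.6,-0.2,0.1,14.4,0,0,0,0,-0.2,0.1,14.4,0,0,0,0,-0.2,0.1,14.4,0,0,0,0,-0.2,0.1,14.4,0,0,0,0,-0.2,0.1,14.4,0,0,0,0],
)

```text
clock: 8.97
tcp_pos: [0.4351, -0.2652, 0.0277]
orientation: [0.002, 0.704, 0.71, 0.0]
wrist_force: [-1.6, -0.1, 5.8]
finger_gap: 0.0268
```

>>> send_rows(
  series=[0,0,0,0,0,0,0,0,0,-2,0,0,0,0,0,0,-5,0,0,0,0,0,0,-9,0,0,0,0,0,0,-12,0,0,0,0,0,0,-12,0,0,0,0],
)

```text
clock: 9.47
tcp_pos: [0.437, -0.2667, 0.1528]
orientation: [0.006, 0.704, 0.71, 0.001]
wrist_force: [1.2, -1.1, -1.2]
finger_gap: 0.0268
```

```bash
python3 - <<'E'
from h import *
a=np.radians(-8.3)
n=np.array([-np.sin(a),np.cos(a)])
pin=np.array([.5731,.1030]); c=pin+.04*np.array([np.cos(a),np.sin(a)])+.042*n
print("board centre",c,"comp",c+.043*n)
t=c+.043*n
plan([t[0],t[1],.12],0)
E
```

```text
board centre [0.61874399 0.13878584] comp [0.62495131 0.18133544]
shift cm [44.67 19.15  3.1 ] turn [0.55 0.47 0.49] tcp [ 0.437  -0.2667  0.1528] gap 0.0268 t 9.4667
```

>>> send_rows(
  series=[4,2,0.5,0,0,0,0,8,4,1,0,0,0,0,12,6,1,0,0,0,0,16,8,1.5,0,0,0,0,20,10,1.5,0,0,0,0,24,12,2,0,0,0,0,28,14,2,0,0,0,0,32,16,2,0,0,0,0,36,18,2,0,0,0,0,40,19,2,0,0,0,0],
)

```text
clock: 10.3
tcp_pos: [0.6126, 0.1134, 0.1254]
orientation: [0.001, 0.704, 0.71, 0.0]
wrist_force: [1.0, -0.4, -1.0]
finger_gap: 0.0265
```

>>> send_rows(
  series=[3.5,0,0,0,0,0,0,4.7,0.1,0,0,0,0,0,4.7,0.1,0,0,0,0,0,4.7,0.1,0,0,0,0,0,4.7,0.1,0,0,0,0,0],
)

```text
clock: 10.72
tcp_pos: [0.6117, 0.1576, 0.1253]
orientation: [0.0, 0.704, 0.71, -0.0]
wrist_force: [-0.1, -0.4, -0.3]
finger_gap: 0.0264
```

```bash
python3 - <<'E'
from h import *
plan([.6249,.1813,.038],0)
cv2.imwrite("pics/w6.png",read_camera("wrist"))
E
```

```text
shift cm [2.36 1.34 8.72] turn [-0.02  0.04  0.45] tcp [0.6117 0.1576 0.1253] gap 0.0264 t 10.7167
```

View pics/w6.png

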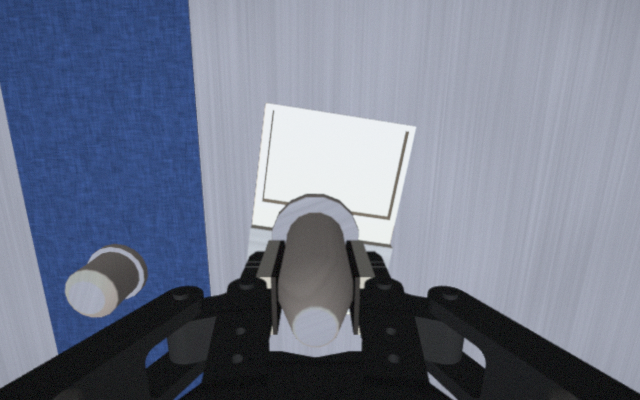

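The nozzle is held upright, with the compartment ahead at (335,165). I'll move over it and lower.

>>> send_rows(
  series=[2.4,1.3,1,0,0,0,0,2.4,1.3,2,0,0,0,0,2.4,1.3,3.5,0,0,0,0,2.4,1.3,5,0,0,0,0,2.4,1.3,6.5,0,0,0,0,2.4,1.3,7.5,0,0,0,0,2.4,1.3,8.2,0,0,0,0,2.4,1.3,8.6,0,0,0,0,2.4,1.3,8.6,0,0,0,0,2.4,1.3,8.6,0,0,0,0],
)

```text
clock: 11.6
tcp_pos: [0.6251, 0.1824, 0.0398]
orientation: [0.0, 0.704, 0.71, 0.0]
wrist_force: [-0.1, -0.3, -1.4]
finger_gap: 0.0265
```

>>> send_rows(
  series=[0,0,0.1,0,0,0,0,0,0,0.2,0,0,0,0,0,0,0.2,0,0,0,0,0,0,0.2,0,0,0,0],
)

```text
clock: 11.93
tcp_pos: [0.625, 0.1828, 0.0378]
orientation: [0.0, 0.704, 0.71, 0.0]
wrist_force: [-0.3, 0.3, -0.4]
finger_gap: 0.0265
```

>>> send_rows(
  series=[0,0,0.1,0,0,0,0,0,0,0.15,0,0,0,0,0,0,0.15,0,0,0,0],
)

```text
clock: 12.18
tcp_pos: [0.625, 0.1829, 0.0377]
orientation: [0.0, 0.704, 0.71, 0.001]
wrist_force: [-4.2, 0.6, 8.2]
finger_gap: 0.0266
```

Contact at 8 N, so the nozzle is seated. Release and rise.

>>> send_rows(
  series=[0,0,-0.05,0,0,0,0.4,0,0,-0.05,0,0,0,0.5,0,0,-0.05,0,0,0,0.7,0,0,-0.05,0,0,0,0.8,0,0,-2,0,0,0,0.8,0,0,-6,0,0,0,0.8,0,0,-10,0,0,0,1,0,0,-13,0,0,0,1,0,0,-13,0,0,0,1],
)

```text
clock: 12.93
tcp_pos: [0.6287, 0.1833, 0.1738]
orientation: [0.004, 0.704, 0.71, 0.005]
wrist_force: [1.4, 0.2, 0.5]
finger_gap: 0.0856
```

```bash
python3 - <<'E'
from look import *
look("tall_nozzle",[.625,.182],z=.01,yaw=False,png="w7")
plan([.447,-.076,.17],0)
E
```

```text
tall_nozzle [0.79] [286.6, 159.0, 47.4, 55.7] fit [0.6258 0.1848 0.0256] 1.46 0.011
shift cm [-25.74 -18.12  -0.32] turn [ 0.23 -0.04  0.48] tcp [0.6261 0.1829 0.1677] gap 0.0854 t 13.0333
```

View pics/w7.png

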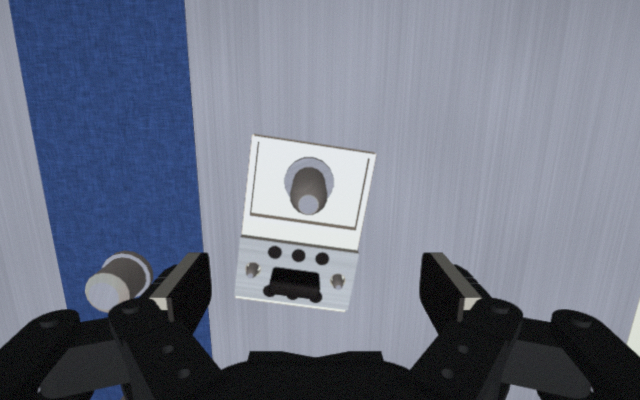

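The tall nozzle stands inside the compartment at (308,187). Next is the ring.

>>> send_rows(
  series=[-25.7,-18.1,-0.3,0,0,0,1,-25.7,-18.1,-0.3,0,0,0,1,-25.7,-18.1,-0.3,0,0,0,1,-25.7,-18.1,-0.3,0,0,0,1,-25.7,-18.1,-0.3,0,0,0,1,-25.7,-18.1,-0.3,0,0,0,1,-25.7,-18.1,-0.3,0,0,0,1,-25.7,-18.1,-0.3,0,0,0,1,-25.7,-18.1,-0.3,0,0,0,1,-25.7,-18.1,-0.3,0,0,0,1],
)

```text
clock: 13.87
tcp_pos: [0.4444, -0.0765, 0.1675]
orientation: [-0.001, 0.705, 0.709, -0.0]
wrist_force: [-0.6, 0.0, -0.2]
finger_gap: 0.0853
```

```bash
python3 - <<'E'
from look import *
x=look("cutter_ring",[.447,-.076],yaw=False,png="w8")
plan([x[0],x[1],.010],0)
E
```

```text
cutter_ring [0.68] [276.7, 147.3, 86.0, 89.1] fit [ 0.4482 -0.0801  0.0402] 2.3 0.988
shift cm [-0.48  0.27 15.79] turn [-0.07 -0.05  0.47] tcp [ 0.4457 -0.0755  0.1679] gap 0.0853 t 13.9667
```

View pics/w8.png

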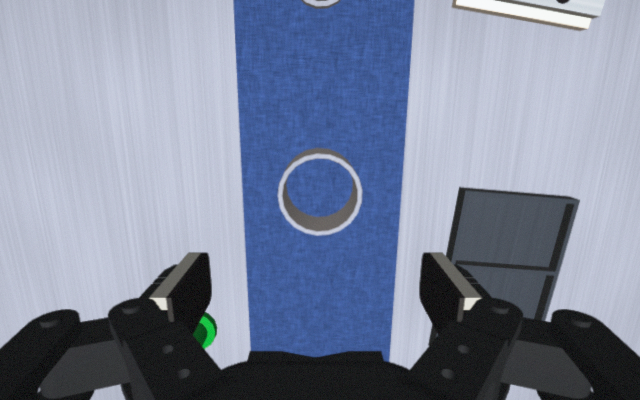

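```bash
python3 - <<'E'
from h import *
ci=camera_info("wrist")
d=silhouettes("wrist","cutter_ring")[0]["pixels"].astype(np.uint8)
k=cv2.convexHull(cv2.findContours(d,cv2.RETR_EXTERNAL,cv2.CHAIN_APPROX_NONE)[0][0])
m=np.zeros_like(d);cv2.fillConvexPoly(m,k,1)
x,f=fit("cutter_ring",[(ci,m>0)],[.446,-.077],yaw=False);print(x,f, at_z(ci,[[319.5,194]],.04))
plan([x[0],x[1],.005],0)
E
```

```text
[ 0.44978058 -0.07912129  0.01041576] 0.003656331216916442 [[ 0.44924759 -0.0779825   0.04      ]]
shift cm [-0.41  0.39 16.31] turn [-0.06 -0.04  0.53] tcp [ 0.446  -0.0752  0.1681] gap 0.0854 t 14.0167
```

>>> send_rows(
  series=[-0.35,0.35,3,0,0,0,1,-0.35,0.35,7,0,0,0,1,-0.35,0.35,10,0,0,0,1,-0.35,0.35,12,0,0,0,1,-0.35,0.35,14,0,0,0,1,-0.35,0.35,15.5,0,0,0,1,-0.35,0.35,16.2,0,0,0,1,-0.35,0.35,16.2,0,0,0,1,-0.35,0.35,16.2,0,0,0,0.9,-0.35,0.35,16.2,0,0,0,0.5],
  newtons=40,
)

```text
clock: 14.85
tcp_pos: [0.4503, -0.0792, 0.0077]
orientation: [0.001, 0.704, 0.71, 0.0]
wrist_force: [-6.7, 4.6, 31.0]
finger_gap: 0.0671
```

>>> send_rows(
  series=[0,0,0,0,0,0,0.4,0,0,0,0,0,0,0.4,0,0,0,0,0,0,0.4,0,0,0,0,0,0,0.4,0,0,0,0,0,0,0.4],
)

```text
clock: 15.27
tcp_pos: [0.4505, -0.0794, 0.008]
orientation: [0.001, 0.704, 0.71, 0.001]
wrist_force: [0.3, 2.3, 7.0]
finger_gap: 0.0668
```

```bash
python3 - <<'E'
from h import *
plan([.45,-.0795,.005],0)
cv2.imwrite("pics/w9.png",read_camera("wrist"))
E
```

```text
shift cm [-0.01 -0.05  0.3 ] turn [0.14 0.01 0.49] tcp [ 0.4505 -0.0794  0.008 ] gap 0.0668 t 15.2667
```

View pics/w9.png

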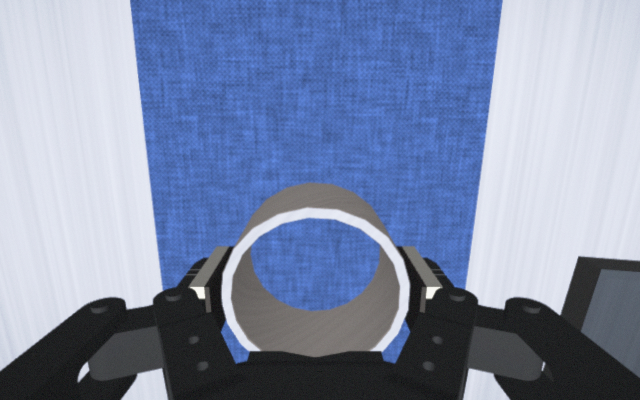

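The ring is held centred between the pads, with a gap of 67 mm. I'll lift and carry it to the large compartment.

>>> send_rows(
  series=[0,0,-1,0,0,0,0.4,0,0,-3,0,0,0,0.4,0,0,-6,0,0,0,0.4,0,0,-9,0,0,0,0.4,0,0,-9,0,0,0,0.4,0,0,-9,0,0,0,0.4],
)

```text
clock: 15.82
tcp_pos: [0.4514, -0.0801, 0.0989]
orientation: [0.003, 0.704, 0.71, 0.001]
wrist_force: [0.5, 0.1, -1.6]
finger_gap: 0.0665
```

```bash
python3 - <<'E'
from look import *
plan([.6164,-.2031,.09],-4.9)
E
```

```text
shift cm [-12.43  16.39   1.  ] turn [0.3  0.1  5.37] tcp [ 0.4514 -0.0801  0.0989] gap 0.0665 t 15.8167
```

>>> send_rows(
  series=[-3,4,0,0,0,5.4,0.4,-6,8,0,0,0,5.4,0.4,-9,12,0,0,0,5.4,0.4,-12.4,16.4,0.5,0,0,5.4,0.4,-12.4,16.4,0.5,0,0,5.4,0.4,-12.4,16.4,0.5,0,0,5.4,0.4,-12.4,16.4,0.5,0,0,5.4,0.4,-12.4,16.4,0.5,0,0,5.4,0.4],
)

```text
clock: 16.48
tcp_pos: [0.6129, -0.2013, 0.0896]
orientation: [-0.002, 0.737, 0.676, -0.001]
wrist_force: [-0.2, 0.5, -0.6]
finger_gap: 0.0668
```

```bash
python3 - <<'E'
from h import *
plan([.6164,-.2031,.012],-4.9)
cv2.imwrite("pics/w10.png",read_camera("wrist"))
E
```

```text
shift cm [-0.16  0.4   7.76] turn [-0.23 -0.09 -0.04] tcp [ 0.6129 -0.2013  0.0896] gap 0.0668 t 16.4833
```

View pics/w10.png

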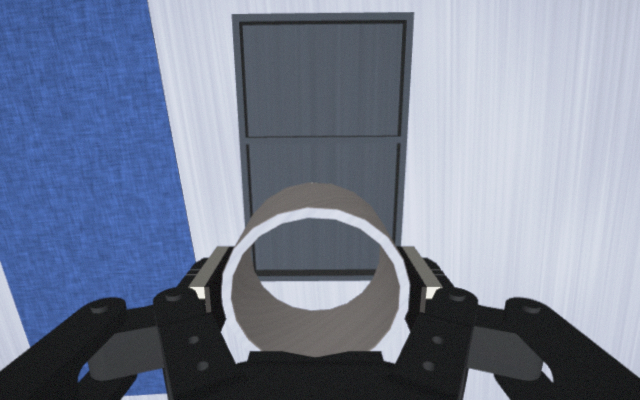

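The tray outer corners are at about (233,13) and (413,13), the divider at v≈137 and the bottom edge at v≈281. I'll check the pose from these.

```bash
python3 - <<'E'
from h import *
ci=camera_info("wrist")
P=at_z(ci,[[233,13],[413,13],[403,281],[247,281],[238,137],[407,137]],.014)[:,:2];print(P.round(4),P[:4].mean(0))
x=(P[1]-P[0]);print(np.degrees(np.arctan2(x[1],x[0])),np.linalg.norm(x),np.linalg.norm(P[2]-P[1]))
E
```

```text
[[ 0.5759 -0.0804]
 [ 0.6784 -0.0891]
 [ 0.669  -0.2577]
 [ 0.5612 -0.2486]
 [ 0.569  -0.1503]
 [ 0.6734 -0.1591]] [ 0.62112364 -0.16893056]
-4.8703701365033725 0.10287962201651997 0.16882180565497196
```

>>> send_rows(
  series=[-0.2,0.5,1,0,0,0,0.4,-0.2,0.5,2.5,0,0,0,0.4,-0.2,0.5,4,0,0,0,0.4,-0.2,0.5,5.5,0,0,0,0.4,-0.2,0.5,6.5,0,0,0,0.4,-0.2,0.5,7.3,0,0,0,0.4,-0.2,0.5,7.5,0,0,0,0.4,-0.2,0.5,7.5,0,0,0,0.4],
)

```text
clock: 17.2
tcp_pos: [0.6189, -0.2039, 0.0165]
orientation: [-0.0, 0.737, 0.676, -0.0]
wrist_force: [-0.0, -0.3, 0.1]
finger_gap: 0.0663
```

>>> send_rows(
  series=[0,0,0.1,0,0,0,0.4,0,0,0.1,0,0,0,0.4,0,0,0.1,0,0,0,0.4],
)

```text
clock: 17.45
tcp_pos: [0.6199, -0.2046, 0.0167]
orientation: [0.001, 0.737, 0.676, 0.0]
wrist_force: [-0.1, 0.1, -0.3]
finger_gap: 0.0664
```

>>> send_rows(
  series=[0,0,0.15,0,0,0,0.4,0,0,0.3,0,0,0,0.4,0,0,0.3,0,0,0,0.4,0,0,0.3,0,0,0,0.4],
)

```text
clock: 17.78
tcp_pos: [0.6192, -0.2043, 0.0128]
orientation: [-0.0, 0.737, 0.676, -0.0]
wrist_force: [-0.5, 0.0, -1.6]
finger_gap: 0.0666
```

>>> send_rows(
  series=[0,0,0.1,0,0,0,0.4,0,0,0.1,0,0,0,0.4,0,0,0.1,0,0,0,0.4],
)

```text
clock: 18.03
tcp_pos: [0.6194, -0.2044, 0.0121]
orientation: [0.0, 0.737, 0.676, 0.0]
wrist_force: [-1.5, -0.0, 2.0]
finger_gap: 0.0664
```

>>> send_rows(
  series=[0,0,0,0,0,0,0.85,0,0,0,0,0,0,1,0,0,0,0,0,0,1,0,0,-0.5,0,0,0,1,0,0,-2,0,0,0,1,0,0,-5,0,0,0,1,0,0,-9,0,0,0,1,0,0,-13,0,0,0,1,0,0,-15,0,0,0,1,0,0,-15,0,0,0,1],
)

```text
clock: 18.87
tcp_pos: [0.6225, -0.2058, 0.1692]
orientation: [0.005, 0.737, 0.676, 0.002]
wrist_force: [1.1, -0.4, 0.8]
finger_gap: 0.0855
```

```bash
python3 - <<'E'
from look import *
cv2.imwrite("pics/w11.png",read_camera("wrist"))
plan([.446,.09,.17],-4.9)
E
```

```text
shift cm [ 27.92 -20.    -0.6 ] turn [ 0.4   0.15 -0.02] tcp [ 0.6214 -0.2053  0.1661] gap 0.0858 t 18.9167
```

View pics/w11.png

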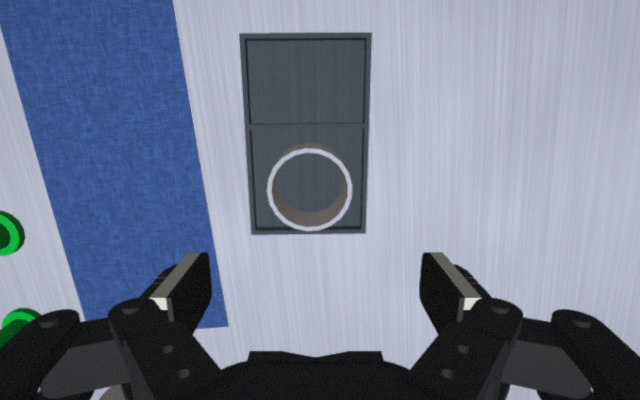

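The ring sits in the large compartment, with its rim centred at (310,189). That was my last viewable picture, so from here I'll check numerically.

>>> send_rows(
  series=[27.9,-20,-0.6,0,0,0,1,27.9,-20,-0.6,0,0,0,1,27.9,-20,-0.6,0,0,0,1,27.9,-20,-0.6,0,0,0,1,27.9,-20,-0.6,0,0,0,1,27.9,-20,-0.6,0,0,0,1,27.9,-20,-0.6,0,0,0,1,27.9,-20,-0.6,0,0,0,1,27.9,-20,-0.6,0,0,0,1,27.9,-20,-0.6,0,0,0,1],
)

```text
clock: 19.75
tcp_pos: [0.4412, 0.0929, 0.167]
orientation: [-0.001, 0.735, 0.678, -0.001]
wrist_force: [-0.2, 0.3, -0.5]
finger_gap: 0.0854
```

```bash
python3 - <<'E'
from look import *
x=look("short_nozzle",[.446,.09],yaw=False,png="w12")
plan([x[0],x[1],.012],-4.9)
E
```

```text
short_nozzle [0.61] [295.5, 158.8, 53.4, 61.2] fit [0.448  0.0891 0.0885] 5.07 0.01
shift cm [-0.13  0.43 15.53] turn [-0.01  0.03  0.05] tcp [0.4439 0.0908 0.1673] gap 0.0852 t 19.85
```

>>> send_rows(
  series=[-0.1,0.45,4,0,0,0,1,-0.1,0.45,8,0,0,0,1,-0.1,0.45,11,0,0,0,1,-0.1,0.45,13.5,0,0,0,1,-0.1,0.45,15.3,0,0,0,1,-0.1,0.45,15.3,0,0,0,0.7,-0.1,0.45,15.3,0,0,0,0.2,-0.1,0.45,15.3,0,0,0,0.2,-0.1,0.45,15.3,0,0,0,0.2,-0.1,0.45,15.3,0,0,0,0.2],
  newtons=60,
)

```text
clock: 20.68
tcp_pos: [0.4501, 0.089, 0.0165]
orientation: [0.001, 0.737, 0.676, 0.001]
wrist_force: [0.3, -0.7, 2.6]
finger_gap: 0.0381
```

>>> send_rows(
  series=[0,0,0,0,0,0,0.2,0,0,0,0,0,0,0.2],
)

```text
clock: 20.85
tcp_pos: [0.45, 0.089, 0.0164]
orientation: [0.002, 0.737, 0.676, 0.001]
wrist_force: [-0.9, -0.9, 6.6]
finger_gap: 0.0382
```

>>> send_rows(
  series=[0,0,-1,0,0,0,0.2,0,0,-3,0,0,0,0.2,0,0,-6,0,0,0,0.2,0,0,-9,0,0,0,0.2,0,0,-11,0,0,0,0.2,0,0,-11,0,0,0,0.2],
)

```text
clock: 21.35
tcp_pos: [0.4516, 0.0896, 0.1296]
orientation: [0.003, 0.737, 0.676, 0.003]
wrist_force: [1.9, 0.0, -1.4]
finger_gap: 0.038
```

```bash
python3 - <<'E'
from look import *
plan([.6245,-.122,.12],-4.9)
E
```

```text
shift cm [-19.61  19.02   1.1 ] turn [ 0.5  -0.06  0.  ] tcp [0.4516 0.0896 0.1296] gap 0.038 t 21.35
```

>>> send_rows(
  series=[-3,2.9,0,0,0,0,0.2,-6,5.8,0,0,0,0,0.2,-9,8.7,0.5,0,0,0,0.2,-12,11.6,1,0,0,0,0.2,-15,14.5,1,0,0,0,0.2,-18,17.5,1,0,0,0,0.2,-19.6,19,1,0,0,0,0.2,-19.6,19,1,0,0,0,0.2,-19.6,19,1,0,0,0,0.2,-19.6,19,1,0,0,0,0.2],
)

```text
clock: 22.18
tcp_pos: [0.6196, -0.1215, 0.1136]
orientation: [-0.001, 0.737, 0.676, -0.0]
wrist_force: [-0.4, -0.3, -1.2]
finger_gap: 0.0378
```

```bash
python3 - <<'E'
from look import *
plan([.6245,-.122,.0205],-4.9)
E
```

```text
shift cm [-0.02  0.51  9.31] turn [-0.15 -0.06 -0.02] tcp [ 0.6196 -0.1215  0.1136] gap 0.0378 t 22.1833
```

>>> send_rows(
  series=[0,0.4,2,0,0,0,0.2,0,0.4,4,0,0,0,0.2,0,0.4,6,0,0,0,0.2,0,0.4,7.5,0,0,0,0.2,0,0.4,8.5,0,0,0,0.2,0,0.4,9,0,0,0,0.2,0,0.4,9,0,0,0,0.2,0,0.4,9,0,0,0,0.2],
)

```text
clock: 22.85
tcp_pos: [0.6249, -0.1221, 0.0255]
orientation: [0.0, 0.737, 0.676, 0.0]
wrist_force: [0.1, -0.7, -1.9]
finger_gap: 0.0378
```

>>> send_rows(
  series=[0,0,0.15,0,0,0,0.2,0,0,0.3,0,0,0,0.2,0,0,0.3,0,0,0,0.2,0,0,0.3,0,0,0,0.2],
)

```text
clock: 23.18
tcp_pos: [0.6251, -0.1227, 0.0223]
orientation: [0.0, 0.737, 0.676, 0.0]
wrist_force: [0.9, -0.2, -1.4]
finger_gap: 0.0379
```

>>> send_rows(
  series=[0,0,0.1,0,0,0,0.2,0,0,0.2,0,0,0,0.2,0,0,0.2,0,0,0,0.2,0,0,0.2,0,0,0,0.2],
)

```text
clock: 23.52
tcp_pos: [0.6251, -0.1227, 0.0205]
orientation: [0.0, 0.737, 0.676, 0.0]
wrist_force: [-0.7, 0.5, 4.0]
finger_gap: 0.0377
```

Contact. Release, then rise straight up.

>>> send_rows(
  series=[0,0,0,0,0,0,0.6,0,0,0,0,0,0,0.7,0,0,0,0,0,0,0.7,0,0,-1,0,0,0,0.8,0,0,-3,0,0,0,0.8,0,0,-6,0,0,0,0.8,0,0,-10,0,0,0,1,0,0,-14,0,0,0,1,0,0,-15,0,0,0,1,0,0,-15,0,0,0,1],
)

```text
clock: 24.35
tcp_pos: [0.6277, -0.1234, 0.1758]
orientation: [0.004, 0.737, 0.676, 0.002]
wrist_force: [1.1, 0.1, 1.2]
finger_gap: 0.0854
```

```bash
python3 - <<'E'
from look import *
def fill(d):
    d=d.astype(np.uint8);c=max(cv2.findContours(d,cv2.RETR_EXTERNAL,cv2.CHAIN_APPROX_NONE)[0],key=cv2.contourArea)
    m=np.zeros_like(d);cv2.fillPoly(m,[c],1);return m>0
def tr(x,c,yaw): return R.from_euler('z',-yaw,degrees=True).apply([x[0]-c[0],x[1]-c[1],0])[:2]*1000
print("wrist tcp",get_state()["tcp_pos"])
x=look("short_nozzle",[.625,-.122],z=.004,yaw=False);print("in tray mm",tr(x,(.6203,-.1686),-4.9))
for cam in("wrist","scene","side"):
    read_camera(cam);ci=camera_info(cam)
    for n,p,z in(("short_nozzle",(.625,-.122),.004),("cutter_ring",(.619,-.204),.004),("tall_nozzle",(.625,.183),.01),("die_plate",(.613,.097,-.145),.01)):
        ds=[d for d in silhouettes(cam,n) if d["p"]>.15]
        ok=[d for d in ds if np.linalg.norm(proj(ci,[[p[0],p[1],.02]])[0]-np.array([d["box"][0]+d["box"][2]/2,d["box"][1]+d["box"][3]/2]))<40]
        if not ok: print(cam,n,"not seen",len(ds));continue
        m=fill(ok[0]["pixels"])
        x,f=fit(n,[(ci,m)],p,z=z,yaw=len(p)>2)
        c,yw=((.6203,-.1686),-4.9) if n in("short_nozzle","cutter_ring") else((.6187,.1388),-8.3)
        print(cam,n,x.round(4),"frame mm",tr(x,c,yw).round(1),"yaw",np.degrees(x[2]).round(1),"cost",round(f,3))
        if n=="die_plate": print("  cost vs z",[(zz,round(fit(n,[(ci,m)],x,z=zz)[1],4)) for zz in(.004,.01,.016,.022,.028)])
print(get_state()["clock"])
E
```

```text
wrist tcp [ 0.6276779  -0.12343636  0.17576272]
short_nozzle [0.84] [284.2, 151.6, 53.1, 61.0] fit [ 0.6256 -0.1226  0.053 ] 3.04 0.005
in tray mm [ 1.31903851 46.25740711]
wrist short_nozzle [ 0.6244 -0.122   0.0738] frame mm [ 0.1 46.8] yaw 4.2 cost 0.013
wrist cutter_ring [ 0.6186 -0.2036  0.0857] frame mm [  1.3 -35. ] yaw 4.9 cost 0.007
wrist tall_nozzle not seen 1
wrist die_plate not seen 0
scene short_nozzle [ 0.6258 -0.1225  0.1416] frame mm [ 1.6 46.4] yaw 8.1 cost 0.001
scene cutter_ring [ 0.619  -0.2055  0.0497] frame mm [  1.9 -36.9] yaw 2.8 cost 0.009
scene tall_nozzle [0.6248 0.1857 0.0028] frame mm [-0.7 47.3] yaw 0.2 cost 0.015
scene die_plate [ 0.6128  0.0969 -0.1717] frame mm [  0.2 -42.4] yaw -9.8 cost 0.036
  cost vs z [(0.004, np.float64(0.0322)), (0.01, np.float64(0.0347)), (0.016, np.float64(0.0406)), (0.022, np.float64(0.0455)), (0.028, np.float64(0.0509))]
side short_nozzle [ 0.6251 -0.1088 -0.1169] frame mm [-0.3 60. ] yaw -6.7 cost 0.155
side cutter_ring [ 0.6181 -0.2043  0.051 ] frame mm [  0.9 -35.8] yaw 2.9 cost 0.005
side tall_nozzle [0.6166 0.1768 0.1608] frame mm [-7.6 37.3] yaw 9.2 cost 1.531
side die_plate [ 0.6105  0.0974 -0.2088] frame mm [ -2.2 -42.1] yaw -12.0 cost 0.092
  cost vs z [(0.004, np.float64(0.0876)), (0.01, np.float64(0.0892)), (0.016, np.float64(0.098)), (0.022, np.float64(0.1137)), (0.028, np.float64(0.1177))]
25.2
```

All four parts read in place. One last close look will confirm that the plate lies flat at both ends.

```bash
python3 - <<'E'
from h import *
plan([.613,.097,.17],-8.3)
E
```

```text
shift cm [ 2.177e+01 -3.070e+00 -1.000e-02] turn [0.01 0.   3.38] tcp [ 0.6249 -0.1226  0.1699] gap 0.0853 t 25.2
```

>>> send_rows(
  series=[21.8,-3.1,0,0,0,3.4,1,21.8,-3.1,0,0,0,3.4,1,21.8,-3.1,0,0,0,3.4,1,21.8,-3.1,0,0,0,3.4,1,21.8,-3.1,0,0,0,3.4,1,21.8,-3.1,0,0,0,3.4,1,21.8,-3.1,0,0,0,3.4,1,21.8,-3.1,0,0,0,3.4,1,21.8,-3.1,0,0,0,3.4,1],
)

```text
clock: 25.95
tcp_pos: [0.6129, 0.0963, 0.1699]
orientation: [0.0, 0.757, 0.654, -0.0]
wrist_force: [1.2, -0.8, -0.4]
finger_gap: 0.0853
```

```bash
python3 - <<'E'
from h import *
ci=camera_info("wrist");im=read_camera("wrist");cv2.imwrite("pics/w13.png",im)
g=cv2.cvtColor(im,cv2.COLOR_BGR2GRAY)
c=np.array([.613,.097]);r=R.from_euler('z',8.3,degrees=True)
for l in cv2.createLineSegmentDetector().detect(g)[0][:,0]:
    P=r.apply(at_z(ci,l.reshape(2,2),.018)-[c[0],c[1],0])[:,:2]*1000
    if np.abs(P).max()<80 and np.linalg.norm(P[0]-P[1])>25: print(l.round(1),"plate frame mm",P.round(1).ravel())
d=silhouettes("wrist","die_plate")
m=d[0]["pixels"]
for z in(.004,.007,.01,.013,.016,.022,.028):
    x,f=fit("die_plate",[(ci,m)],[.613,.097,-.145],z=z);print(z,x.round(4),round(f,4))
d=silhouettes("wrist","tall_nozzle");m=d[0]["pixels"];print(d[0]["p"],fit("tall_nozzle",[(ci,m)],[.625,.183],z=.01,yaw=False))
E
```

```text
[290.6 177.4 338.1 177.3] plate frame mm [-20.6   5.2  20.1   5.3]
[251.9 148.  375.6 147.6] plate frame mm [-52.7  30.4  51.2  30.7]
[255.6 222.6 374.4 222. ] plate frame mm [-52.5 -35.6  53.  -35.1]
[250.6 191.9 253.3 221.9] plate frame mm [-55.6  -7.5 -54.5 -34.9]
[375.6 220.7 379.1 181.8] plate frame mm [ 54.  -33.9  55.4   1.3]
[341.9 123.3 256.9 123.6] plate frame mm [ 22.4  50.6 -47.7  50.4]
[286.9 217.3 255.6 217. ] plate frame mm [-24.6 -30.6 -52.3 -30.4]
[340.6 150.8 269.4 150.7] plate frame mm [ 21.8  28.  -38.1  28.1]
[379.4 150.3 341.9 151. ] plate frame mm [54.4 28.4 22.9 27.8]
[339.4 185.3 289.4 185.6] plate frame mm [ 21.3  -1.7 -21.9  -1.9]
[248.8 151.8 251.4 190.7] plate frame mm [-55.4  27.2 -54.8  -6.4]
[260.6 121.1 368.1 120.4] plate frame mm [-44.5  52.4  44.   53. ]
0.004 [ 0.6126  0.0949 -0.1362] 0.0355
0.007 [ 0.6128  0.0954 -0.1407] 0.0341
0.01 [ 0.6128  0.096  -0.1414] 0.0363
0.013 [ 0.613   0.0967 -0.1418] 0.0422
0.016 [ 0.6129  0.0974 -0.1393] 0.0527
0.022 [ 0.6135  0.0988 -0.1488] 0.0832
0.028 [ 0.6135  0.0994 -0.1331] 0.1232
0.96 (array([ 0.62501346,  0.18424758, -0.04768216]), np.float64(0.0065849581733345985))
```

The plate's best-fit height is the board top (z ≈ 0.007–0.010), and its edges are parallel and 110 mm long when read at z = 18 mm. It is flat, so I'm handing in.

```bash
python3 -c "
from workcell import *
print(get_state()['clock']);print(hand_in())"
```

```text
26.1
the job is handed in; nothing more can be done
None
```

I made up both kits in the order asked and handed the job in at about 26 s. The job reports no verdict, so the results below are my own last checks.

- **Die plate:** it went over both pins without noticeable force. In the last close look its long edges were straight and parallel, and its length read about 110 mm. The best-fit underside height was 7–10 mm, against 10 mm for the board top, so it lies flat.
- **Tall nozzle:** I took the grey steel one and left both green look-alikes alone. It stands upright about 2–3 mm from the middle of the board's compartment.
- **Cutter ring:** it lies flat in the large tray compartment, within 1–2 mm of the middle.
- **Short nozzle:** it stands upright in the small tray compartment, within 1–2 mm of the middle.
- **Bowl, jar and large ring:** I did not go near them, and did not measure them again at the end.

**Checks that disagreed:** the side camera's fits for the two nozzles were poor. Its short-nozzle fit was 13 mm off and its tall-nozzle fit was worse. I did not trust them, because the wrist and scene cameras agreed with each other.

**Forces:** the highest wrist reading reported after a move was about 31 N, briefly, while closing on the ring.

**Pictures:** I had used all 16 picture views before placing the short nozzle, so its placing and the final look at the plate were checked by numbers only.

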